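# Load the pump cover and index the carrier

## Task

Set the loose pump end cover down flat and square in the pocket of the sliding carrier (put it in, don't drop it). Then push the loaded carrier along its rail to the middle one of the three notches, so that its roller sits in that notch. Leave the carton, the blue bin and the wrench where they are.

Things in the scene. Friction and masses are not known exactly. Their poses are not given: they have to be found in the camera images.
- cover: Loose aluminium pump end cover, 0.4 kg: a rectangular flange 70 (its x) x 100 (its y) x 14 mm thick, with an oblong boss on top, 34 (x) x 62 (y) mm and 30 mm tall, to grip across its 34 mm width. Starts on the bench right of the rail. Origin: centre of the flange's underside; z up, whole height 44 mm. It looks the same turned by half a turn.
- rail: Fixed rail slide: grey base plate 190 x 470 mm, two steel tracks, low end stops. Along its +x side, 98 mm from the track centre line, a steel strip 20 mm wide, top 45 mm above the bench, with three 20 mm gaps (dark floor) 130 mm apart: the station notches. Origin on the bench under the track centre line at the first notch; its +y runs along the rail, roughly the robot's y, to the far end.
- pocket (a point): Centre of the pocket floor on the carrier (dark steel plate 120 x 156 x 12 mm that only slides along the rail), 40 mm above the bench; moves with it, axes as the rail's. The pocket is 76 (x) x 106 (y) mm inside a grey frame about 10 mm deep, sloped at the top: the flange has 3 mm clearance all round and stands a little above the frame.
- tab (a point): Middle of the top edge of the rear (-y) face of the upright steel push tab at the carrier's rear end, 92 mm above the bench, 78 mm behind the pocket's centre. The tab is a plate 70 mm wide, 6 mm thick, standing 52 mm above the carrier's plate. Axes as the rail's. Behind it nothing is higher than 32 mm, save the strip beside the rail (45 mm).
- middle_station (a point): Fixed point on the rail, 40 mm above the bench, where the pocket's centre stands when the carrier is in the middle notch; axes as the rail's.
- carrier (a joint): Position of the carrier along the rail in m: 0 in the first notch (it starts there or up to 45 mm past it), 0.130 in the middle notch, 0.260 in the last. A sprung black roller (24 mm diameter) on an arm at its +x side rides on the strip and drops into a notch when within about 6 mm of it; leaving a notch takes about 7 N, sliding 1 to 2 N.
- carton: Bystander: cardboard box 110 x 140 x 80 mm; origin at the centre of its underside.
- bin: Bystander: open blue plastic bin 100 x 120 x 60 mm; origin at the centre of its underside.
- wrench: Bystander: steel wrench 180 mm long, lying flat along its x, beyond the rail; origin at its underside.
Mind the look-alikes: they are no part of the job. Of the things that look like the cover, take the one that is farthest from the robot's base at the start.

How it is judged:
By the outcome, as a careful person would: the job done as asked, in the order asked, and still so for the second after the job is handed in, with the robot touching nothing.
It also fails if it takes over 58 s, if anything falls off the work surface, if the arm or the gripper's body presses on something with over 40 N, if the wrist force passes 120 N, or if a joint passes its speed limit or range.

## Robot

A 6-joint arm with a two-finger parallel gripper is mounted at the origin on the work surface. World frame = base frame: x ahead of the robot, y to its left, z up, the work surface at z = 0. Lengths are in mm, angles in rad, forces in N, time in s.
With the tool pointing down it reaches from about 350 to 975 mm from the base axis. Payload 7.1 kg.
Tool frame: the origin (TCP) lies midway between the tips of the shut fingers; the grasp point (between the pads) lies ctrl.grip_point_offset behind it (ctrl.grip_point_offset is the distance from the TCP to the grasp point, in mm); z points along the fingers, y is the line along which they close (so a half turn about z gives the same grasp; the last joint's range is limited). The gripper opens to 88 mm and grips with 3 to 60 N. Pads are 20 mm wide; open, the fingers measure 115 mm over their backs; the gripper's body (75 mm by 178 mm) begins 61 mm behind the grasp point.
Start: joints at [1.14, 0.423, 1.63, -0, 1.089, -0.019], TCP at [250.13, 572.748, 222.675] pointing down, gripper open.
Joint ranges: [-3, 3], [-0.9, 2.11], [0.09, 2.58], [-1.31, 4.45], [0.11, 2.69], [-2.54, 2.54]. Speed limits (rad/s): [2.39, 2.39, 3.01, 3.14, 3.14, 3.14].

## Interface

Orientations are given as a rotation vector (axis times angle).
In Python, from workcell import ctrl, get_image, close_job, finder gives the robot as it stands.
- The arm moves only by the tool servo_tool, never from a script. Its argument "deltas" is a list of rows, each a list of 2 entries, a list of its own where there are three numbers: the shift along the tool's x, y, z in mm, then the turn, a rotation vector about the tool's x, y, z in rad. A call has 1 to 5 rows; each row is the pose to reach, as a shift and turn from the pose commanded when the call began, along the tool's axes at that moment; what a row does not reach only later rows make up. A row lasts 1/12 s, in which the tool goes at most 41.7 mm and 7.16 degrees, less where a joint would pass 70% of its speed; a pose out of reach is approached as far as the arm can. A call with a gripper value outside its range is refused whole. "grip" is the closure, from -1 (fully open) to 1 (shut), so that 0 is half open, set as the call begins (left out, the last holds). The fingers move at their own pace and stop on an object; the grip force is fixed at half the most. Time passes only in rows, so rows that repeat a pose let the fingers close. It gives the time, the measured TCP pose, the force, the opening and the grip force at its end, in the units of the state.
- ctrl.get_obs(): the state, without advancing time (a new reading comes with each control period).
- get_image(name): name is "scene" or "top"; returns a dict with "frame" (420x560x3 uint8, blue, green, red), "depth" (420x560 float32, mm along the optical axis (not along the pixel's ray), 0 where there is no reading), "K" (3x3 intrinsics, pixels), "pose" (4x4, takes a point from camera to world coordinates). Camera axes: x right, y down, z forward; pixel columns grow to the right and rows downward; lengths in mm; the calibration is good to about 2 mm. A picture is of the moment at which its call begins.
- close_job(): hands the job in; it is judged then, once.
Trained networks look in a picture, given as the dict that the camera call returned (one of the last four; its "shot" number tells which), for a name from the list of things; names that differ only in an ending like _2 or _b are one class to them, and where a whole thing is asked for, a point or a joint stands for the part that bears it (a point fixed in the world has none). Each returns a list of dicts, best first, with "score" (0 to 1); they miss things now and then, are a little off and sometimes report something else, mostly with a low value. They report only what shows in the picture. A call takes as long as a camera call. They do not tell look-alikes from the thing itself.
- finder.search_frame(query, picture): "rect" ([centre column, centre row, width, height] as shares, 0 to 1, of the picture: columns of its width, rows of its height, round what is visible of it).
- finder.silhouettes(query, picture): "mask" (420x560 bool, what is visible of it) and "rect" ([centre column, centre row, width, height] as shares, 0 to 1, of the picture: columns of its width, rows of its height, round what is visible of it).
The state is a dict: "t": time; "qpos": joint angles; "qvel": joint speeds; "joint_torque": joint torques, N m; "ee_pos": TCP position; "orientation": TCP orientation; "ft_force": force on the tool from outside, world axes, zero at the start; "moment": the same for the moment, N m; "width": finger opening in mm; "grasp_force": force on a finger pad.
Only numpy, scipy, OpenCV 4.12 (cv2) and the standard library are available. Lean on these libraries where they do the work, as an engineer would, in place of code of your own. Each camera call takes 0.05 s, during which the arm holds its last target. There are 200 camera calls.

## Working session

There is one attempt and no reset: what is moved stays moved. The work goes in short steps, Python scripts to look and compute and a tool call to move; the robot and the scene stay as the last step left them, time stands still between calls to the robot, and variables do not carry over. Pictures are saved under pics/ and viewed, at most 10 in all, crops included, and the job is handed in when it is done.

Besides the shell and the picture viewer there is one more tool, called after "Call:" as name(argument=value, ...) on one line, values as JSON. servo_tool: Moves the arm, as the interface text tells. Its arguments: {"type":"object","properties":{"deltas":{"type":"array","items":{"type":"array"}},"grip":{"type":"number"}},"required":["deltas"]}

```bash
mkdir -p pics; cat > h.py <<'E'
import numpy as np,cv2
from scipy.spatial.transform import Rotation as R
from workcell import ctrl,get_image,close_job,finder
def pts(im,mask=None):
    d=im['depth'];v,u=np.nonzero((d>0)&(mask if mask is not None else True))
    z=d[v,u];K=im['K'];p=np.c_[(u-K[0,2])*z/K[0,0],(v-K[1,2])*z/K[1,1],z]
    return p@im['pose'][:3,:3].T+im['pose'][:3,3],u,v
E
python3 - <<'E'
from h import *
o=ctrl.get_obs();print(o['t'],o['ee_pos'],o['orientation'],o['width'],ctrl.grip_point_offset)
ims=[]
for n in('top','scene'):
    im=get_image(n);cv2.imwrite(f'pics/{n}0.png',im['frame'])
    print(n,im['pose'][:3,3],im['K'][0,0])
    for q in('cover','pocket','tab','carrier','rail','carton','bin','wrench'):
        for r in finder.silhouettes(q,im)[:5]:
            if r['score']<.2: continue
            p,u,v=pts(im,r['mask'])
            if len(p)<10: continue
            zt=np.percentile(p[:,2],95)
            print(q,round(r['score'],2),'px',int(u.mean()),int(v.mean()),'n',len(u),'med',np.median(p,0).round(),'min',np.percentile(p,2,0).round(),'max',np.percentile(p,98,0).round())
E
```

```text
0.0 [249.91715831 572.24138205 221.8873793 ] [-6.42217258e-01 -3.07493991e+00  2.41617499e-03] 87.91323148972711 18.700000000000003
top [ 279.26748912  -26.16524387 1391.56551086] 480.8588580618059
cover 0.92 px 410 293 n 863 med [ 294. -373.   16.] min [ 250. -413.    6.] max [ 341. -346.   49.]
cover 0.8 px 353 285 n 872 med [ 318. -215.   16.] min [ 282. -266.    7.] max [ 356. -168.   48.]
cover 0.71 px 394 239 n 802 med [ 446. -337.   16.] min [ 412. -389.    8.] max [ 485. -292.   49.]
pocket 0.71 px 273 199 n 2394 med [561.  10.  41.] min [500. -66.  34.] max [643.  84.  88.]
tab 0.74 px 273 199 n 2379 med [560.  10.  41.] min [500. -66.  33.] max [643.  82.  86.]
carrier 0.56 px 273 199 n 2311 med [561.  10.  41.] min [502. -64.  34.] max [643.  84.  72.]
rail 0.95 px 241 197 n 10341 med [570. 103.  25.] min [ 480. -123.    6.] max [660. 326.  53.]
carton 0.56 px 175 286 n 2353 med [314. 270.  79.] min [259. 204.   4.] max [371. 343.  85.]
bin 0.96 px 399 159 n 1767 med [ 687. -366.    8.] min [ 625. -423.   -2.] max [ 738. -297.   63.]
wrench 0.62 px 395 239 n 889 med [ 446.
[... 479 characters left out ...]
n [ 417. -378.    6.] max [ 492. -286.   47.]
pocket 0.73 px 282 229 n 2148 med [569.  13.  41.] min [506. -61.  34.] max [646.  88.  84.]
tab 0.7 px 282 229 n 2267 med [569.  13.  41.] min [505. -62.  30.] max [647.  90.  87.]
carrier 0.8 px 282 229 n 2276 med [568.  13.  41.] min [504. -62.  28.] max [647.  90.  87.]
rail 0.67 px 306 260 n 9800 med [590. 127.  26.] min [ 484. -118.    6.] max [674. 335.  57.]
carton 0.84 px 408 233 n 2373 med [338. 285.  78.] min [261. 214.   1.] max [378. 353.  84.]
bin 0.82 px 176 181 n 1517 med [ 679. -366.   21.] min [ 629. -422.   -2.] max [ 739. -291.   61.]
wrench 0.7 px 210 258 n 386 med [775. -83.   6.] min [ 758. -174.   -2.] max [791.  -4.  12.]
```

Candidates for the cover in the top picture are A at px (410,293), about 477 mm from the base, B at (353,285), about 385 mm, and C at (394,239), about 561 mm. C is the farthest, so it fits the description. I'll confirm it in a crop and measure the poses.

```bash
cat >> h.py <<'E'
def rect(xy):
    c,s,a=cv2.minAreaRect(xy.astype(np.float32)); 
    # make long axis angle
    b=cv2.boxPoints((c,s,a)); e=b[1]-b[0];f=b[2]-b[1]; e=e if np.hypot(*e)>np.hypot(*f) else f
    return np.round(c,1),np.round(sorted(s),1),round((np.degrees(np.arctan2(e[1],e[0])))%180,1)
E
python3 - <<'E'
from h import *
out=[]
im=get_image('top')
for r in finder.silhouettes('cover',im)[:3]:
    p,u,v=pts(im,r['mask']);fl=p[(p[:,2]>9)];bo=p[p[:,2]>38]
    print(int(u.mean()),int(v.mean()),'all',rect(fl[:,:2]),'boss',rect(bo[:,:2]),bo[:,2].mean())
p,u,v=pts(im)
for n,lo,hi,x0,x1 in (('strip',40,52,640,680),('base',8,20,470,680)):
    m=(p[:,2]>lo)&(p[:,2]<hi)&(p[:,0]>x0)&(p[:,0]<x1)&(p[:,1]>-140)&(p[:,1]<345)
    q=p[m];print(n,len(q),rect(q[:,:2]))
r=finder.silhouettes('carrier',im)[0];q,_,_=pts(im,r['mask'])
m=q[:,2]>65;print('tab',rect(q[m][:,:2]),q[m][:,2].max())
m=(q[:,2]>32)&(q[:,2]<56);print('carr',rect(q[m][:,:2]))
f=im['frame']
a=cv2.resize(f[200:340,320:460],None,fx=4,fy=4,interpolation=3)[:560,:]
cv2.imwrite('pics/c.png',a)
b=cv2.resize(f[90:270,130:370],None,fx=3.3,fy=3.3,interpolation=3);cv2.imwrite('pics/r.png',b)
E
```

```text
411 293 all (array([ 296. , -380.9]), array([71.3, 96.4]), np.float32(3.0)) boss (array([ 296.5, -381.3]), array([35.4, 60.7]), np.float32(2.1)) 44.08338411662846
394 238 all (array([ 449.6, -341.1]), array([70. , 99.6]), np.float32(74.0)) boss (array([ 449.5, -341.5]), array([34.1, 62.9]), np.float32(74.3)) 43.70725953260403
353 285 all (array([ 318.4, -217.4]), array([ 69.2, 101.1]), np.float32(106.3)) boss (array([ 318.3, -217.4]), array([33.6, 61.7]), np.float32(105.2)) 44.21159561438534
strip 796 (array([649.6, 105.3]), array([ 27.2, 469.3]), np.float32(92.8))
base 4098 (array([574.6, 102.2]), array([191.2, 468.9]), np.float32(92.7))
tab (array([603.5, -36.7]), array([ 38.8, 160.2]), np.float32(34.9)) 99.26856738329934
carr (array([575.7,  10.3]), array([155.2, 155.8]), np.float32(92.9))
```

View pics/c.png

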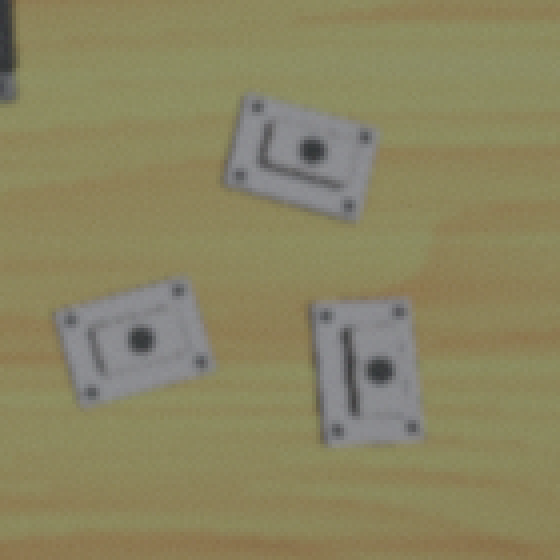

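View pics/r.png

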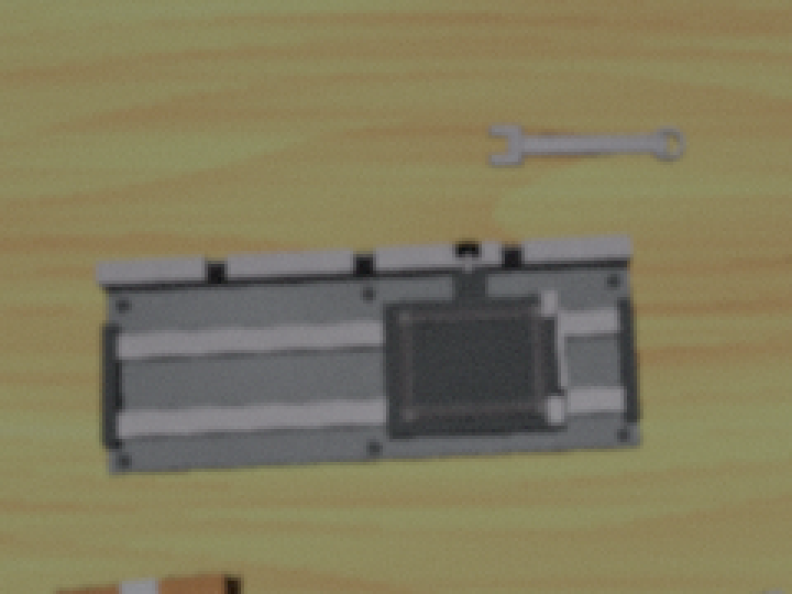

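The crop shows three covers, and C at crop (300,155) is the farthest from the base. On the rail picture the carrier's roller at (467,250) stands between the first notch (512,257) and the middle one (364,264). The tab is on the -y side.

```bash
cat >> h.py <<'E'
def yaw(o): # world angle of tool y, deg
    y=R.from_rotvec(o['orientation']).as_matrix()[:,1];return np.degrees(np.arctan2(y[1],y[0]))
def plan(p,a,goals):
    p=np.array(p,float)
    for gx,gy,gz,ga in goals:
        g=np.array([gx,gy,gz]);n=max(1,int(np.ceil(max(np.linalg.norm(g-p)/205,abs(ga-a)/35.))))
        D=(g-p)/n;dA=(ga-a)/n
        for i in range(n):
            t=np.radians(a);y=np.array([np.cos(t),np.sin(t),0]);x=np.array([-y[1],y[0],0])
            print([round(float(D@x),1),round(float(D@y),1),round(float(-D[2]),1)],[0,0,round(float(-np.radians(dA)),3)]);a+=dA
        p=g;print('->',g,ga)
E
python3 - <<'E'
from h import *
o=ctrl.get_obs();M=R.from_rotvec(o['orientation']).as_matrix();print(M.round(3),yaw(o))
plan(o['ee_pos'],yaw(o),[(500,100,240,50),(449.5,-341.4,130,-15.8)])
for n in('top','scene'):
    im=get_image(n);r=finder.silhouettes('carrier',im)[0];q,_,_=pts(im,r['mask'])
    p,u,v=pts(im)
    # in rail-yaw frame
    t=np.radians(2.75);X=np.array([np.cos(t),np.sin(t)]);Y=np.array([-np.sin(t),np.cos(t)])
    for nm,m in (('floor/plate',(q[:,2]>36)&(q[:,2]<45)),('frame',(q[:,2]>46)&(q[:,2]<56)),('tab',q[:,2]>80),):
        s=q[m];a=s[:,:2]@X;b=s[:,:2]@Y;print(n,nm,len(s),np.percentile(a,[1,5,95,99]).round(1),np.percentile(b,[1,5,95,99]).round(1))
    f=im['frame'].mean(2)[v,u]
    a=p[:,:2]@X;b=p[:,:2]@Y;
    m=(p[:,0]>630)&(p[:,0]<700)&(p[:,1]>-150)&(p[:,1]<350)&(p[:,2]>42)&(p[:,2]<49);ac=np.median(a[m]);print('strip a',np.percentile(a[m],[2,50,98]))
    m=(abs(a-ac)<6)&(p[:,1]>-150)&(p[:,1]<350)&(p[:,2]<58)
    h=[(int(k),int(f[m&(abs(b-k)<2.5)].mean()) ) for k in range(-150,310,4) if (m&(abs(b-k)<2.5)).any()]
    md=np.median([x[1] for x in h]);print([x for x in h if x[1]<md-18],md)
E
```

```text
[[-0.916  0.4    0.   ]
 [ 0.4    0.916  0.   ]
 [-0.     0.    -1.   ]] 66.40488008020871
[-139.4, -111.1, -5.8] [0, 0, 0.095]
[-149.3, -97.3, -5.8] [0, 0, 0.095]
[-157.9, -82.6, -5.8] [0, 0, 0.095]
-> [500 100 240] 50
[-81.7, -123.5, 36.7] [0, 0, 0.383]
[-121.9, -84.1, 36.7] [0, 0, 0.383]
[-144.5, -32.5, 36.7] [0, 0, 0.383]
-> [ 449.5 -341.4  130. ] -15.8
top floor/plate 1518 [499.8 503.4 621.9 641.4] [-88.8 -78.   53.7  58.9]
top frame 488 [502.5 510.6 607.6 650.7] [-91.8 -88.5  43.3  45.7]
top tab 59 [523.6 525.5 590.6 592.4] [-95.2 -95.  -89.6 -89.5]
strip a [645.71468207 655.6919634  666.29155666]
[(-66, 98), (-62, 42), (-58, 26), (-54, 27), (-50, 45), (-46, 84), (-26, 97), (-22, 101), (-18, 106), (-14, 104), (-10, 107), (66, 60), (70, 44), (74, 27), (78, 26), (82, 53), (86, 102), (198, 62), (202, 41), (206, 26), (210, 25), (214, 70)] 128.0
scene floor/plate 1309 [505.4 513.3 622.1 640.1] [-86.  -71.9  58.8  63.6]
scene frame 443 [511.7 515.3 611.  641.7] [-88.6 -86.2  47.9  49.9]
scene tab 56 [533.8 537.8 593.8 595.9] [-90.  -89.4 -85.  -84.3]
strip a [649.6058745  660.28204872 669.970173  ]
[(-66, 86), (-62, 42), (-58, 30), (-54, 53), (-50, 63), (-30, 101), (-26, 84), (-22, 77), (-18, 59), (-14, 65), (-10, 66), (-6, 85), (-2, 96), (66, 58), (70, 34), (74, 23), (78, 53), (198, 46), (202, 23), (206, 25), (210, 49), (214, 51)] 123.0
```

Call:
servo_tool(deltas=[[[-139,-111,-6],[0,0,0.095]],[[-139,-111,-6],[0,0,0.095]],[[-139,-111,-6],[0,0,0.095]],[[-139,-111,-6],[0,0,0.095]],[[-139,-111,-6],[0,0,0.095]]])

```text
t: 1.67
ee_pos: [334.3, 411.2, 228.7]
orientation: [0.791, 3.04, -0.003]
ft_force: [0.2, 0.2, -0.6]
width: 88.1
grasp_force: 0.0
```

Call:
servo_tool(deltas=[[[-149,-97,-6],[0,0,0.095]],[[-149,-97,-6],[0,0,0.095]],[[-149,-97,-6],[0,0,0.095]],[[-149,-97,-6],[0,0,0.095]],[[-149,-97,-6],[0,0,0.095]]])

```text
t: 2.08
ee_pos: [418.0, 254.9, 235.1]
orientation: [0.935, 2.998, -0.0]
ft_force: [0.3, 0.5, 0.2]
width: 88.0
grasp_force: 0.0
```

Call:
servo_tool(deltas=[[[-158,-83,-6],[0,0,0.095]],[[-158,-83,-6],[0,0,0.095]],[[-158,-83,-6],[0,0,0.095]],[[-158,-83,-6],[0,0,0.095]],[[-158,-83,-6],[0,0,0.095]]])

```text
t: 2.5
ee_pos: [502.0, 97.2, 241.2]
orientation: [1.076, 2.949, 0.0]
ft_force: [0.6, 0.1, 0.0]
width: 88.2
grasp_force: 0.0
```

Call:
servo_tool(deltas=[[[-82,-123,37],[0,0,0.383]],[[-82,-123,37],[0,0,0.383]],[[-82,-123,37],[0,0,0.383]],[[-82,-123,37],[0,0,0.383]],[[-82,-123,37],[0,0,0.383]]])

```text
t: 2.92
ee_pos: [482.3, -49.3, 202.4]
orientation: [-1.62, -2.69, 0.002]
ft_force: [-0.3, 0.2, 1.2]
width: 87.7
grasp_force: 0.0
```

Call:
servo_tool(deltas=[[[-122,-84,37],[0,0,0.383]],[[-122,-84,37],[0,0,0.383]],[[-122,-84,37],[0,0,0.383]],[[-122,-84,37],[0,0,0.383]],[[-122,-84,37],[0,0,0.383]]])

```text
t: 3.33
ee_pos: [466.9, -196.4, 165.7]
orientation: [-2.102, -2.334, 0.001]
ft_force: [-0.8, 0.2, 0.4]
width: 87.8
grasp_force: 0.0
```

Call:
servo_tool(deltas=[[[-144,-32,37],[0,0,0.383]],[[-144,-32,37],[0,0,0.383]],[[-144,-32,37],[0,0,0.383]],[[-144,-32,37],[0,0,0.383]],[[-144,-32,37],[0,0,0.383]]])

```text
t: 3.75
ee_pos: [451.3, -343.2, 128.8]
orientation: [2.507, 1.892, -0.0]
ft_force: [-0.6, -0.1, 0.1]
width: 87.8
grasp_force: 0.0
```

Call:
servo_tool(deltas=[[[1,-2,40],[0,0,0]],[[1,-2,75],[0,0,0]],[[1,-2,100],[0,0,0]],[[1,-2,110.5],[0,0,0]],[[1,-2,110.5],[0,0,0]]])

```text
t: 4.17
ee_pos: [448.6, -336.4, 17.2]
orientation: [-2.5, -1.895, 0.001]
ft_force: [0.1, 0.6, -0.6]
width: 87.5
grasp_force: 0.0
```

Call:
servo_tool(deltas=[[[0,0,0],[0,0,0]],[[0,0,0],[0,0,0]],[[0,0,0],[0,0,0]],[[0,0,0],[0,0,0]],[[0,0,0],[0,0,0]]], grip=1)

```text
t: 4.58
ee_pos: [449.6, -339.3, 20.4]
orientation: [2.504, 1.895, 0.001]
ft_force: [0.5, -0.5, -0.0]
width: 57.8
grasp_force: 0.0
```

Call:
servo_tool(deltas=[[[0,0,0],[0,0,0]],[[0,0,0],[0,0,0]],[[0,0,0],[0,0,0]]])

```text
t: 4.83
ee_pos: [449.1, -339.0, 19.4]
orientation: [2.505, 1.895, 0.0]
ft_force: [3.8, -0.8, 0.3]
width: 38.1
grasp_force: 1.2
```

Call:
servo_tool(deltas=[[[0,0,0],[0,0,0]],[[0,0,0],[0,0,0]],[[0,0,0],[0,0,0]]])

```text
t: 5.08
ee_pos: [449.5, -339.2, 19.4]
orientation: [2.504, 1.895, 0.001]
ft_force: [2.2, -0.6, 2.0]
width: 33.9
grasp_force: 30.0
```

Call:
servo_tool(deltas=[[[0,0,-10],[0,0,0]],[[0,0,-40],[0,0,0]],[[0,0,-80],[0,0,0]],[[0,0,-120],[0,0,0]],[[0,0,-120],[0,0,0]]])

```text
t: 5.5
ee_pos: [451.8, -341.1, 146.1]
orientation: [2.497, 1.89, 0.004]
ft_force: [1.5, -0.8, -4.5]
width: 33.3
grasp_force: 30.0
```

```bash
python3 - <<'E'
from h import *
o=ctrl.get_obs();print(o['t'],o['ee_pos'],yaw(o),o['width'],o['grasp_force'],o['ft_force'])
for n in('top','scene'):
    im=get_image(n);q,u,v=pts(im)
    e=np.array(o['ee_pos'])
    d=q[:,:2]-e[:2]; t=np.radians(yaw(o));Y=np.array([np.cos(t),np.sin(t)]);X=np.array([-Y[1],Y[0]])
    a=d@X;b=d@Y
    h=e[2]-19.5+14
    m=(abs(q[:,2]-h)<5)&(abs(a)<75)&(abs(b)<60)
    print(n,m.sum(),'alongX(cover long)',np.percentile(a[m],[1,5,95,99]).round(1),'Y',np.percentile(b[m],[1,5,95,99]).round(1),np.median(q[m][:,2]),h)
E
python3 - <<'E'
from h import *
o=ctrl.get_obs()
plan(o['ee_pos'],yaw(o),[(559,-17.5-0+27,200,2.75)])
E
```

```text
5.5 [ 451.78180136 -341.12797416  146.12858601] -15.750709368462182 33.26767080814023 29.997973144054413 [ 1.54249681 -0.77107033 -4.47936458]
top 177 alongX(cover long) [20.8 24.7 46.8 47.2] Y [-35.2 -30.7  31.4  32.9] 140.56358675087745 140.62858600983307
scene 207 alongX(cover long) [-44.8 -38.3  52.2  54.1] Y [-34.8 -32.3  32.3  33.6] 138.0374648512925 140.62858600983307
[182.6, 5.6, -29.7] [0, 0, -0.161]
[179.4, 34.9, -29.7] [0, 0, -0.161]
-> [559.    9.5 200. ] 2.75
```

Call:
servo_tool(deltas=[[[183,6,-10],[0,0,-0.161]],[[183,6,-10],[0,0,-0.161]],[[183,6,-10],[0,0,-0.161]],[[183,6,-10],[0,0,-0.161]],[[183,6,-10],[0,0,-0.161]]])

```text
t: 6.02
ee_pos: [503.1, -159.8, 147.1]
orientation: [-2.339, -2.09, 0.003]
ft_force: [0.9, -0.9, -3.9]
width: 34.3
grasp_force: 30.0
```

Call:
servo_tool(deltas=[[[182,35,0],[0,0,-0.161]],[[182,35,0],[0,0,-0.161]],[[182,35,0],[0,0,-0.161]],[[182,35,0],[0,0,-0.161]],[[182,35,0],[0,0,-0.161]]])

```text
t: 6.43
ee_pos: [558.9, 16.6, 146.8]
orientation: [-2.164, -2.273, 0.003]
ft_force: [1.0, 0.3, -4.7]
width: 33.5
grasp_force: 30.0
```

Call:
servo_tool(deltas=[[[0,0,20],[0,0,0]],[[0,0,40],[0,0,0]],[[0,0,60],[0,0,0]],[[0,0,60],[0,0,0]],[[0,0,60],[0,0,0]]])

```text
t: 6.85
ee_pos: [557.2, 12.5, 86.6]
orientation: [-2.165, -2.27, 0.007]
ft_force: [0.0, -0.0, -4.3]
width: 33.9
grasp_force: 30.0
```

Call:
servo_tool(deltas=[[[0,0,0],[0,0,0]],[[0,0,0],[0,0,0]]])

```text
t: 7.02
ee_pos: [560.3, 12.3, 89.8]
orientation: [2.169, 2.272, 0.001]
ft_force: [0.3, -0.3, -4.1]
width: 33.9
grasp_force: 30.0
```

```bash
python3 - <<'E'
from h import *
o=ctrl.get_obs();print(o['t'],o['ee_pos'],yaw(o),o['width'],o['ft_force'])
for n in('top','scene'):
    im=get_image(n);f=im['frame']
    K=im['K'];T=np.linalg.inv(im['pose'])
    c=T[:3,:3]@np.array([559,10,60])+T[:3,3];u=int(K[0,0]*c[0]/c[2]+K[0,2]);v=int(K[1,1]*c[1]/c[2]+K[1,2])
    cv2.imwrite(f'pics/{n}h.png',cv2.resize(f[v-50:v+50,u-65:u+65],None,fx=6,fy=6,interpolation=cv2.INTER_CUBIC));print(n,u,v)
E
```

```text
7.0167 [560.30827954  12.29366873  89.79721896] 2.6741070578370874 33.89858927033039 [ 0.27718317 -0.30659178 -4.08273435]
top 272 198
scene 284 224
```

View pics/toph.png

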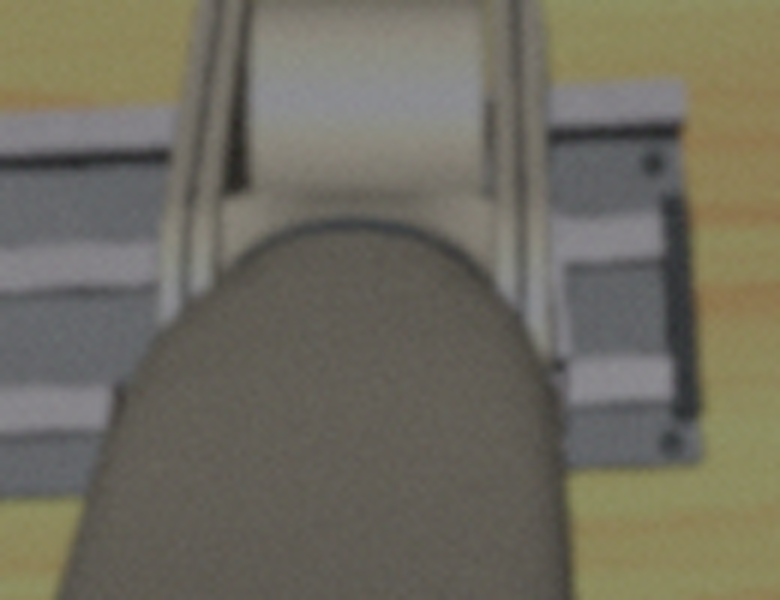

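View pics/sceneh.png

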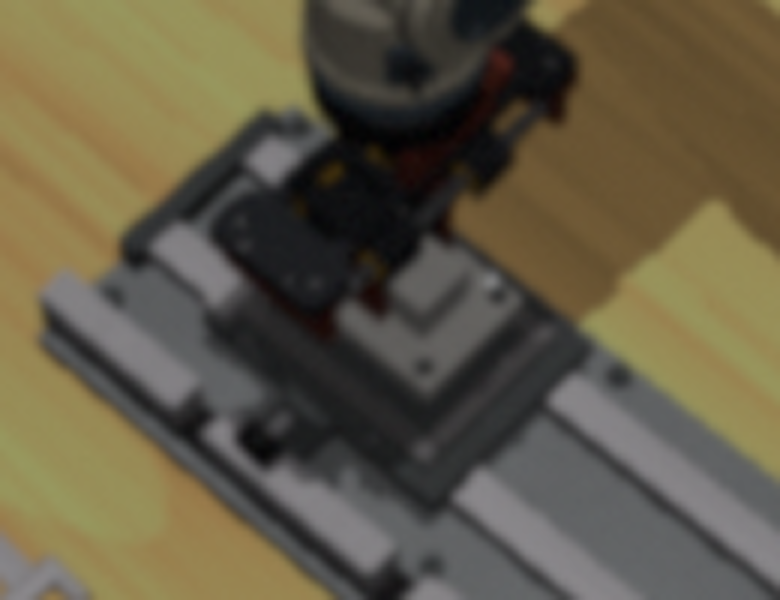

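The top view is blocked by the arm. The scene view shows the cover's front corners at crop (430,395) and (515,300), over the pocket's front inner corners at about (430,450) and (545,325). I'll rectify this view at both heights to get the offset between them.

```bash
cat > rect.py <<'E'
from h import *
def rectify(im,z,t,a0,a1,b0,b1,s):
    X=np.array([np.cos(t),np.sin(t)]);Y=np.array([-np.sin(t),np.cos(t)])
    A,B=np.meshgrid(np.arange(a0,a1,1/s),np.arange(b1,b0,-1/s))
    P=np.stack([A*X[0]+B*Y[0],A*X[1]+B*Y[1],np.full(A.shape,float(z))],-1)
    T=np.linalg.inv(im['pose']);c=P@T[:3,:3].T+T[:3,3];K=im['K']
    return cv2.remap(im['frame'],(K[0,0]*c[...,0]/c[...,2]+K[0,2]).astype(np.float32),(K[1,1]*c[...,1]/c[...,2]+K[1,2]).astype(np.float32),cv2.INTER_CUBIC)
def grid(g,a0,a1,b0,b1,s):
    for a in range(a0,a1,10):
        cv2.line(g,(int((a-a0)*s),0),(int((a-a0)*s),8),(0,255,255),1)
        if a%20==0: cv2.putText(g,str(a),(int((a-a0)*s)-12,20),0,.4,(0,255,255),1)
    for b in range(b0,b1,10):
        cv2.line(g,(0,int((b1-b)*s)),(8,int((b1-b)*s)),(0,255,255),1)
        if b%20==0: cv2.putText(g,str(b),(10,int((b1-b)*s)+4),0,.4,(0,255,255),1)
    return g
E
python3 - <<'E'
from rect import *
im=get_image('scene');w=(490,630,-50,70);G=[]
o=ctrl.get_obs();print(o['t'],o['ee_pos'],yaw(o))
for z in (83.5,50):
    g=rectify(im,z,np.radians(2.75),*w,2.8);G.append(grid(g,*w,2.8))
cv2.imwrite('pics/rc.png',np.clip(np.hstack(G)*1.3,0,255).astype(np.uint8))
q,u,v=pts(im);t=np.radians(2.75);X=np.array([np.cos(t),np.sin(t)]);Y=np.array([-np.sin(t),np.cos(t)])
a=q[:,:2]@X;b=q[:,:2]@Y;m=(abs(a-560)<34)&(b>15)&(b<40)&(abs(q[:,2]-83)<7);print('flange z',np.median(q[m][:,2]),m.sum())
print('tcp a,b',np.dot(o['ee_pos'][:2],X),np.dot(o['ee_pos'][:2],Y))
E
```

```text
7.1667 [560.50980413  12.29994946  90.12565178] 2.675992756631661
flange z 84.15533552766874 169
tcp a,b 560.4544420251217 -14.606426750717242
```

View pics/rc.png

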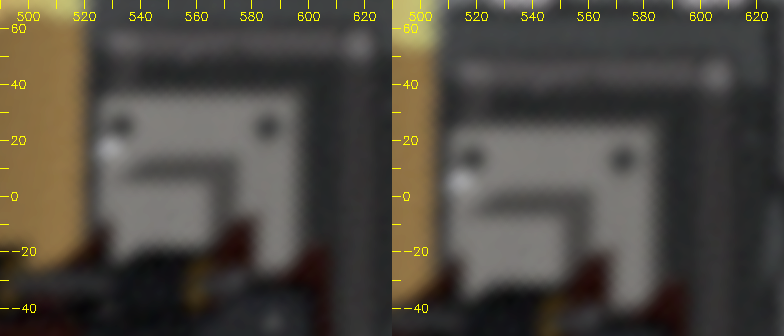

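At the cover's plane (left half) the flange spans about a 527 to 597, with its front edge at b = 36. At the frame plane (right half) the bright bands lie near a = 518 and 603 and b = 43. I'll read the profiles numerically.

```bash
python3 - <<'E'
from rect import *
im=get_image('scene');t=np.radians(2.75)
s=2.;w=(490,640,-60,80)
def prof(z,a,b):
    g=rectify(im,z,t,*w,s).mean(2)
    g=g[int((w[3]-b[1])*s):int((w[3]-b[0])*s),int((a[0]-w[0])*s):int((a[1]-w[0])*s)];return g
p=prof(84,(505,620),(28,33)).mean(0);d=np.gradient(p);print('flange a edges',505+np.argmax(d[:80])/s,505+(80+np.argmin(d[80:]))/s); print(p[::4].astype(int))
p=prof(84,(545,575),(15,60)).mean(1);d=np.gradient(p);print('flange b',[60-np.argmax(d)/s],p[::4].astype(int))
p=prof(50,(500,625),(30,36)).mean(0);print('band a',[(500+i/s,int(p[i])) for i in range(0,len(p),4)])
p=prof(50,(535,590),(20,62)).mean(1);print('band b',[(62-i/s,int(p[i])) for i in range(0,len(p),3)])
p=prof(50,(500,640),(-10,10)).mean(0);print('band a2',[(500+i/s,int(p[i])) for i in range(160,len(p),4)])
E
```

```text
flange a edges 526.0 596.5
[82 83 83 85 85 83 79 71 59 53 60 74 82 83 81 82 87 93 96 97 97 95 96 96
 95 94 94 94 95 95 95 95 95 95 95 95 94 92 88 84 80 80 84 87 83 72 58 45
 36 32 30 29 31 34 38 40 41 40]
flange b [np.float64(36.5)] [49 55 59 58 52 44 37 32 30 32 39 52 70 85 94 97 97 97 97 97 96 93 85]
band a [(500.0, 84), (502.0, 78), (504.0, 69), (506.0, 56), (508.0, 43), (510.0, 35), (512.0, 33), (514.0, 36), (516.0, 39), (518.0, 43), (520.0, 44), (522.0, 43), (524.0, 40), (526.0, 37), (528.0, 33), (530.0, 32), (532.0, 32), (534.0, 31), (536.0, 31), (538.0, 32), (540.0, 32), (542.0, 33), (544.0, 32), (546.0, 32), (548.0, 32), (550.0, 31), (552.0, 31), (554.0, 30), (556.0, 31), (558.0, 31), (560.0, 31), (562.0, 31), (564.0, 31), (566.0, 31), (568.0, 31), (570.0, 31), (572.0, 31), (574.0, 31), (576.0, 31), (578.0, 32), (580.0, 32), (582.0, 31), (584.0, 32), (586.0, 31), (588.0, 30), (590.0, 31), (592.0, 30), (594.0, 30), (596.0, 31), (598.0, 33), (600.0, 37), (602.0, 40), (604.0, 42), (606.0, 42), (608.0, 41), (610.0, 38), (612.0, 33), (614.0, 30), (616.0, 30), (618.0, 30), (620.0, 30), (622.0, 28), (624.0, 28)]
band b [(62.0, 49), (60.5, 51), (59.0, 51), (57.5, 52), (56.0, 51), (54.5, 49), (53.0, 47), (51.5, 46), (50.0, 48), (48.5, 51), (47.0, 55), (45.5, 58), (44.0, 59), (42.5, 56), (41.0, 52), (39.5, 46), (38.0, 40), (36.5, 35), (35.0, 32), (33.5, 30), (32.0, 30), (30.5, 32), (29.0, 37), (27.5, 44), (26.0, 54), (24.5, 65), (23.0, 75), (21.5, 82)]
band a2 [(580.0, 85), (582.0, 73), (584.0, 58), (586.0, 45), (588.0, 36), (590.0, 31), (592.0, 29), (594.0, 30), (596.0, 31), (598.0, 33), (600.0, 36), (602.0, 38), (604.0, 39), (606.0, 39), (608.0, 39), (610.0, 36), (612.0, 33), (614.0, 31), (616.0, 30), (618.0, 30), (620.0, 30), (622.0, 31), (624.0, 32), (626.0, 35), (628.0, 36), (630.0, 36), (632.0, 35), (634.0, 34), (636.0, 34), (638.0, 34)]
```

Call:
servo_tool(deltas=[[[0,1.2,6],[0,0,0]],[[0,1.2,12],[0,0,0]],[[0,1.2,17],[0,0,0]],[[0,1.2,20],[0,0,0]],[[0,1.2,20],[0,0,0]]])

```text
t: 7.63
ee_pos: [560.3, 12.5, 68.0]
orientation: [-2.168, -2.272, 0.002]
ft_force: [-0.4, -0.3, -3.6]
width: 34.0
grasp_force: 30.0
```

Call:
servo_tool(deltas=[[[0,0,2],[0,0,0]],[[0,0,3],[0,0,0]],[[0,0,4],[0,0,0]],[[0,0,4],[0,0,0]]])

```text
t: 7.97
ee_pos: [561.1, 12.5, 65.1]
orientation: [-2.169, -2.273, 0.0]
ft_force: [0.0, -0.3, -4.1]
width: 33.8
grasp_force: 30.0
```

Call:
servo_tool(deltas=[[[0,0,1],[0,0,0]],[[0,0,2],[0,0,0]],[[0,0,3],[0,0,0]],[[0,0,3],[0,0,0]]])

```text
t: 8.3
ee_pos: [561.0, 12.5, 62.0]
orientation: [-2.168, -2.273, 0.0]
ft_force: [-0.4, -0.3, -4.4]
width: 33.8
grasp_force: 30.0
```

Call:
servo_tool(deltas=[[[0,0,0.5],[0,0,0]],[[0,0,1],[0,0,0]],[[0,0,1.5],[0,0,0]],[[0,0,1.5],[0,0,0]]])

```text
t: 8.63
ee_pos: [561.0, 12.5, 60.6]
orientation: [-2.169, -2.273, 0.0]
ft_force: [-0.6, 0.2, -4.2]
width: 33.9
grasp_force: 30.0
```

Call:
servo_tool(deltas=[[[0,0,0.5],[0,0,0]],[[0,0,1],[0,0,0]],[[0,0,1],[0,0,0]]])

```text
t: 8.88
ee_pos: [561.1, 12.5, 59.6]
orientation: [-2.169, -2.273, 0.0]
ft_force: [-0.3, -0.5, -4.6]
width: 34.1
grasp_force: 30.0
```

Bottom at about 40 mm and no contact yet, so I'll go on in small steps.

Call:
servo_tool(deltas=[[[0,0,0.4],[0,0,0]],[[0,0,0.8],[0,0,0]],[[0,0,0.8],[0,0,0]]])

```text
t: 9.13
ee_pos: [561.1, 12.5, 59.4]
orientation: [2.169, 2.273, 0.0]
ft_force: [-2.8, -0.9, 3.3]
width: 33.9
grasp_force: 30.0
```

Call:
servo_tool(deltas=[[[0,0,0.4],[0,0,0]],[[0,0,0.8],[0,0,0]],[[0,0,0.8],[0,0,0]]])

```text
t: 9.38
ee_pos: [561.1, 12.5, 59.4]
orientation: [2.169, 2.273, 0.0]
ft_force: [-5.7, 0.0, 12.3]
width: 34.1
grasp_force: 30.0
```

Contact at TCP 59.4 puts the cover's underside at 40 mm, on the pocket floor. I'll release and rise.

Call:
servo_tool(deltas=[[[0,0,-0.8],[0,0,0]],[[0,0,-0.8],[0,0,0]]])

```text
t: 9.55
ee_pos: [561.4, 12.5, 59.4]
orientation: [2.168, 2.273, 0.001]
ft_force: [-2.2, -0.2, 5.7]
width: 33.9
grasp_force: 30.0
```

Call:
servo_tool(deltas=[[[0,0,0],[0,0,0]],[[0,0,0],[0,0,0]],[[0,0,0],[0,0,0]],[[0,0,0],[0,0,0]],[[0,0,0],[0,0,0]]], grip=-0.2)

```text
t: 9.97
ee_pos: [561.2, 12.5, 58.8]
orientation: [2.169, 2.273, 0.0]
ft_force: [0.7, -0.1, -0.4]
width: 52.3
grasp_force: 0.0
```

Call:
servo_tool(deltas=[[[0,0,-10],[0,0,0]],[[0,0,-40],[0,0,0]],[[0,0,-80],[0,0,0]],[[0,0,-120],[0,0,0]],[[0,0,-120],[0,0,0]]])

```text
t: 10.38
ee_pos: [565.7, 12.6, 186.9]
orientation: [2.162, 2.267, 0.013]
ft_force: [0.8, -0.0, -0.0]
width: 52.4
grasp_force: 0.0
```

Call:
servo_tool(deltas=[[[-40,0,0],[0,0,0]],[[-80,0,0],[0,0,0]],[[-120,0,0],[0,0,0]],[[-160,0,0],[0,0,0]],[[-200,0,0],[0,0,0]]], grip=1)

```text
t: 10.8
ee_pos: [570.5, -189.0, 179.7]
orientation: [2.168, 2.273, 0.001]
ft_force: [1.1, 0.2, 0.1]
width: 22.8
grasp_force: 0.0
```

```bash
python3 - <<'E'
from rect import *
t=np.radians(2.75);X=np.array([np.cos(t),np.sin(t)]);Y=np.array([-np.sin(t),np.cos(t)])
o=ctrl.get_obs();print(o['t'],o['ee_pos'],yaw(o),'a,b',np.dot(o['ee_pos'][:2],X),np.dot(o['ee_pos'][:2],Y),o['width'])
G=[]
for n in('top','scene'):
    im=get_image(n);w=(490,680,-130,110);g=rectify(im,54,t,*w,2.);G.append(grid(g,*w,2.))
    q,u,v=pts(im);a=q[:,:2]@X;b=q[:,:2]@Y
    m=(abs(a-560)<50)&(b>-70)&(b<50)&(q[:,2]>80)&(q[:,2]<92);print(n,'boss',rect(np.c_[a,b][m]),q[m][:,2].mean())
    m=(abs(a-560)<50)&(b>-80)&(b<50)&(abs(q[:,2]-54)<2.2);print('flange',rect(np.c_[a,b][m]))
    k=(abs(a-560)<28)&(b>-66)&(b<34)&(abs(q[:,2]-54)<6);A=np.c_[a[k],b[k],np.ones(k.sum())];print('tilt',np.linalg.lstsq(A,q[k][:,2],rcond=None)[0][:2].round(4),np.median(q[k][:,2]))
    m=(abs(a-560)<40)&(b<-70)&(b>-110)&(q[:,2]>84)&(q[:,2]<97);print('tab',np.percentile(a[m],[2,98]),np.percentile(b[m],[2,98]))
cv2.imwrite('pics/pl.png',np.clip(np.hstack(G)*1.3,0,255).astype(np.uint8))
E
```

```text
10.8 [ 570.47302017 -189.03144444  179.67457492] 2.7153559852859734 a,b 560.746680798575 -216.18398114902627 22.75619619894302
top boss (array([557.4, -16.8]), array([34.4, 58.7]), np.float32(87.6)) 83.94368743796687
flange (array([558.6, -16.9]), array([ 94.9, 125.9]), np.float32(90.4))
tilt [-0.0007 -0.0069] 53.76372816579203
tab [525.66045636 590.53699523] [-95.40153793 -89.4757962 ]
scene boss (array([562. , -12.7]), array([34.8, 62.6]), np.float32(90.7)) 83.86599538573066
flange (array([560.7, -15.2]), array([ 97.4, 128.5]), np.float32(89.9))
tilt [-0.013   0.0016] 53.55063531371593
tab [529.24380657 596.06984484] [-91.69576074 -83.6069692 ]
```

View pics/pl.png

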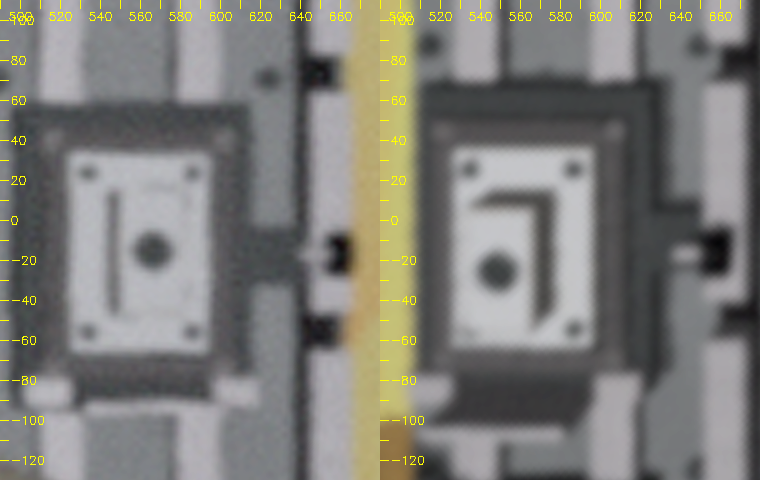

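The cover lies flat and square inside the frame in both views, with an even gap all round. The roller is at b about -17, the middle notch at +74, and the tab's rear face at -95. Next I go down behind the tab with shut fingers.

Call:
servo_tool(deltas=[[[0,-1,40],[0,0,0]],[[0,-1,80],[0,0,0]],[[20,-1,115],[0,0,0]],[[60,-1,115],[0,0,0]],[[90,-1,115],[0,0,0]]])

```text
t: 11.32
ee_pos: [562.7, -95.4, 61.3]
orientation: [-2.167, -2.267, 0.004]
ft_force: [0.6, 0.1, -0.6]
width: 0.2
grasp_force: 0.0
```

Call:
servo_tool(deltas=[[[5,0,0],[0,0,0]],[[10,0,0],[0,0,0]],[[14,0,0],[0,0,0]],[[18,0,0],[0,0,0]],[[20,0,0],[0,0,0]]])

```text
t: 11.73
ee_pos: [564.7, -77.7, 64.4]
orientation: [2.169, 2.272, 0.001]
ft_force: [0.4, 0.4, 0.2]
width: 0.3
grasp_force: 0.0
```

```bash
cat > st.py <<'E'
from rect import *
t=np.radians(2.75);X=np.array([np.cos(t),np.sin(t)]);Y=np.array([-np.sin(t),np.cos(t)])
o=ctrl.get_obs();print(o['t'],o['ee_pos'],yaw(o),'a,b',np.dot(o['ee_pos'][:2],X).round(1),np.dot(o['ee_pos'][:2],Y).round(1),o['ft_force'].round(1) if hasattr(o['ft_force'],'round') else o['ft_force'],o['width'])
for n in('top','scene'):
    im=get_image(n);q,u,v=pts(im);a=q[:,:2]@X;b=q[:,:2]@Y
    m=(abs(a-560)<22)&(b>-70)&(b<160)&(q[:,2]>81)&(q[:,2]<87)
    if m.sum()>20: print(n,'boss',rect(np.c_[a,b][m]),'front',np.percentile(b[m],99))
    m=(abs(a-560)<30)&(abs(q[:,2]-54)<2.2)&(b>-70)&(b<160);
    g=rectify(im,54,t,540,580,-60,160,2).mean(2).mean(1);d=np.gradient(g)
    w=(590,680,-80,120);r=rectify(im,52,t,*w,1).mean(2)
    p=rectify(im,46,t,650 if n=='top' else 655,664,-80,110,1).mean(2).mean(1)
    print(n,'dark on strip b:',[110-i for i in range(len(p)) if p[i]<60])
E
python3 st.py
```

```text
11.7333 [564.74783294 -77.68104467  64.40143761] 2.656824991606916 a,b 560.4 -104.7 [0.4 0.4 0.2] 0.29473909964327216
top boss (array([557.4,  -4.3]), array([33.6, 34.6]), np.float32(177.6)) front 12.788501647868337
top dark on strip b: [80, 79, 78, 77, 76, 75, 74, 73, 72, 71, 70, 69, 68, -23]
scene boss (array([562.8, -11. ]), array([36.1, 61.7]), np.float32(88.1)) front 18.410106929815086
scene dark on strip b: [82, 81, 80, 79, 78, 77, 76, 75, 74, 73, 72, 71, 70, -8, -9, -10, -11, -12, -13, -14, -15, -16, -17, -18, -19, -20, -21, -22, -23, -24, -25, -26, -27, -28, -48, -49, -50, -51, -52, -53, -54, -55, -56, -57, -58, -59]
```

Call:
servo_tool(deltas=[[[4,0,0],[0,0,0]],[[8,0,0],[0,0,0]],[[13,0,0],[0,0,0]],[[18,0,0],[0,0,0]],[[23,0,0],[0,0,0]]])

```text
t: 12.25
ee_pos: [563.4, -54.0, 64.0]
orientation: [2.169, 2.273, 0.0]
ft_force: [0.5, -1.0, -0.0]
width: 0.5
grasp_force: 0.7
```

Call:
servo_tool(deltas=[[[5,0,0],[0,0,0]],[[10,0,0],[0,0,0]],[[15,0,0],[0,0,0]],[[20,0,0],[0,0,0]],[[25,0,0],[0,0,0]]])

```text
t: 12.67
ee_pos: [562.1, -28.9, 63.8]
orientation: [2.168, 2.273, 0.0]
ft_force: [0.4, -1.7, 0.6]
width: 0.4
grasp_force: 0.7
```

Call:
servo_tool(deltas=[[[5,0,0],[0,0,0]],[[10,0,0],[0,0,0]],[[14,0,0],[0,0,0]],[[17,0,0],[0,0,0]],[[20,0,0],[0,0,0]]])

```text
t: 13.08
ee_pos: [561.0, -9.1, 63.8]
orientation: [-2.168, -2.273, 0.0]
ft_force: [0.1, -0.7, 0.6]
width: 0.6
grasp_force: 0.6
```

```bash
python3 st.py
```

```text
13.0833 [560.97816854  -9.12099322  63.80697596] 2.702264688871937 a,b 559.9 -36.0 [ 0.1 -0.7  0.6] 0.5723010943290703
top boss (array([557.3,  73.6]), array([16.9, 30.9]), np.float32(178.8)) front 81.90577214604942
top dark on strip b: [80, 79, 78, 77, 76, 75, 74, 73, 72, 71, 70, 69, 68, 67, 24, 23, 22]
scene boss (array([561.6,  20.9]), array([ 38.4, 134.1]), np.float32(87.0)) front 87.39514546267262
scene dark on strip b: [82, 81, 80, 79, 78, 77, 76, 75, 74, 73, 72, 71, 70, 69, 62, 61, 60, 59, 58, 57, 56, 55, 54, 53, 52, 51, 50, 49, 48, 47, 46, 45, 44, 43, 42, 41, -46, -47, -48, -49, -50, -51, -52, -53, -54, -55, -56, -57, -58, -59, -60]
```

Boss and roller moved about 69 mm, so roughly 22 mm remains. I'll slow down now.

Call:
servo_tool(deltas=[[[3,0,0],[0,0,0]],[[6,0,0],[0,0,0]],[[9,0,0],[0,0,0]],[[11,0,0],[0,0,0]],[[13,0,0],[0,0,0]]])

```text
t: 13.6
ee_pos: [560.3, 3.8, 63.8]
orientation: [-2.168, -2.273, 0.0]
ft_force: [-0.7, -0.1, -0.1]
width: 0.5
grasp_force: 0.2
```

Call:
servo_tool(deltas=[[[1,0,0],[0,0,0]],[[2,0,0],[0,0,0]],[[3,0,0],[0,0,0]]])

```text
t: 13.85
ee_pos: [560.6, 6.7, 64.0]
orientation: [2.168, 2.273, 0.0]
ft_force: [-0.1, -0.5, -0.4]
width: 0.8
grasp_force: 0.0
```

```bash
python3 st.py
```

```text
13.85 [560.55886884   6.66490638  63.95898082] 2.6957529424806492 a,b 560.2 -20.2 [-0.1 -0.5 -0.4] 0.7859448550339756
top boss (array([558.5,  94.4]), array([20.1, 32.1]), np.float32(178.3)) front 104.71139924006823
top dark on strip b: [83, 82, 81, 80, 79, 78, 77, 47, 46, 45, 44]
scene boss (array([559.8,  40.1]), array([ 35.4, 140.9]), np.float32(86.2)) front 110.26629729172595
scene dark on strip b: [85, 84, 83, 82, 81, 80, 79, 78, 77, 76, 75, 74, 73, 72, 71, 70, 69, 68, 67, 66, 65, -48, -49, -50, -51, -52, -53, -54, -55, -56, -57, -58, -59]
```

The carrier has run about 7 mm ahead of the finger and the force is zero, so the roller has dropped into the notch. I'll back off, rise and verify.

Call:
servo_tool(deltas=[[[-15,0,0],[0,0,0]],[[-50,0,0],[0,0,0]],[[-90,0,0],[0,0,0]],[[-130,0,0],[0,0,0]],[[-150,0,0],[0,0,0]]])

```text
t: 14.37
ee_pos: [567.9, -147.0, 64.1]
orientation: [2.169, 2.27, 0.0]
ft_force: [0.5, -0.0, -0.4]
width: 0.4
grasp_force: 0.0
```

Call:
servo_tool(deltas=[[[-20,0,-30],[0,0,0]],[[-40,0,-60],[0,0,0]],[[-60,0,-90],[0,0,0]],[[-80,0,-120],[0,0,0]],[[-80,0,-120],[0,0,0]]])

```text
t: 14.78
ee_pos: [574.8, -227.9, 190.4]
orientation: [2.164, 2.263, 0.005]
ft_force: [0.9, 0.3, 1.0]
width: 0.4
grasp_force: 0.0
```

```bash
python3 st.py; python3 - <<'E'
from rect import *
t=np.radians(2.75);G=[]
for n in('top','scene'):
    im=get_image(n);w=(490,680,-80,160);G.append(grid(rectify(im,50,t,*w,2.),*w,2.))
    for q in('carton','bin','wrench'):
        for r in finder.silhouettes(q,im)[:2]:
            p,_,_=pts(im,r['mask']);print(n,q,round(r['score'],2),np.median(p,0).round())
cv2.imwrite('pics/fin.png',np.clip(np.hstack(G)*1.3,0,255).astype(np.uint8))
E
```

```text
14.7833 [ 574.79381222 -227.90178835  190.38319088] 2.5535146532593465 a,b 563.2 -255.2 [0.9 0.3 1. ] 0.40479166023123214
top boss (array([557.5,  50.3]), array([ 34.8, 108.7]), np.float32(89.3)) front 104.63190363959717
top dark on strip b: [83, 82, 81, 80, 79, 72, 71, 70, 69, 68, 67, 66, -50, -51, -52, -53, -54, -55, -56, -57, -58, -59, -60, -61, -62]
scene boss (array([561.6,  57.4]), array([ 34.5, 105.3]), np.float32(88.8)) front 109.40538916298225
scene dark on strip b: [85, 84, 83, 82, 81, 80, 79, 78, 77, 76, 75, 74, 73, 72, 71, 70, 69, 68, 67, 66, 65, -48, -49, -50, -51, -52, -53, -54, -55, -56, -57, -58, -59]
top carton 0.6 [313. 271.  79.]
top bin 0.58 [ 645. -421.   54.]
top wrench 0.55 [771. -89.   6.]
scene carton 0.98 [339. 287.  78.]
scene bin 0.9 [ 680. -366.   21.]
scene wrench 0.72 [775. -82.   6.]
```

View pics/fin.png

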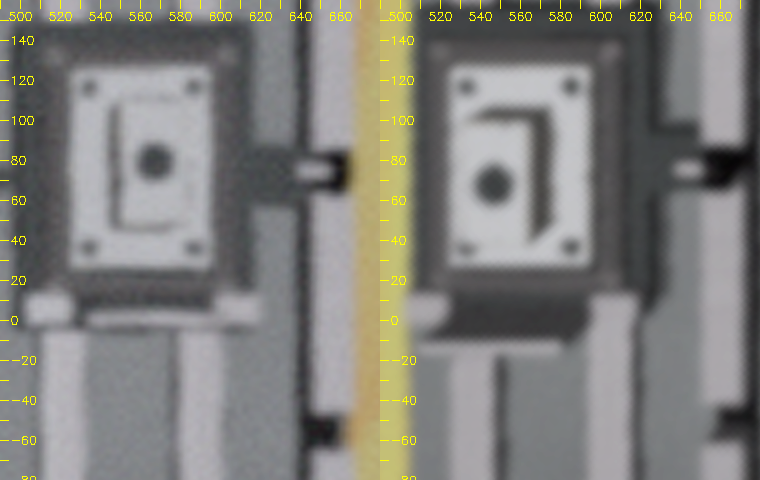

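Both views show the roller in the middle notch at b about 75, 131 mm past the first notch at -56. The cover is still flat and square in the pocket, the carton and wrench haven't moved, and neither has the bin (scene view; a partly hidden view from the top reads differently).

```bash
python3 -c "
from h import *
print(close_job())"
```

```text
the job is handed in; nothing more can be done
None
```

The farthest cover is flat and square in the pocket, the carrier's roller sits in the middle notch, and I handed the job in at about 15 s with the gripper clear and the carton, bin and wrench untouched.

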